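# Pack the order crate with carry tins and close it

### The arm

A 6-joint arm with a two-finger parallel gripper is mounted at the origin on the work surface. World frame = base frame: x ahead of the robot, y to its left, z up, the work surface at z = 0. Lengths are in mm, angles in rad, forces in N, time in s.
With the tool pointing down it reaches from about 325 to 900 mm from the base axis. Payload 6.1 kg.
Tool frame: the origin (TCP) lies on the centre line of the jaws, within the pads' length; the fingertips stand 19 mm ahead of it and the grasp point (between the pads) is the TCP (arm.tip_extent is the distance from the TCP to the fingertips, in mm); z points along the fingers, y is the line along which they close (so a half turn about z gives the same grasp; the last joint's range is limited). The gripper opens to 85 mm and grips with 20 to 120 N. Pads are 22 mm wide; open, the fingers measure 114 mm over their backs; the gripper's body (76 mm by 85 mm) begins 54 mm behind the grasp point. The pads swing forward as they close: fully open they stand 13 mm farther back than shut.
Start: joints at [1.079, 0.22, 1.526, -0, 1.395, -0.126], TCP at [223.558, 583.642, 250.3] pointing down, gripper open.
Joint ranges: [-2.98, 2.98], [-0.91, 2.08], [0.09, 2.57], [-1.24, 4.39], [0.2, 2.65], [-2.68, 2.68]. Speed limits (rad/s): [2.57, 2.57, 3.01, 3.14, 3.14, 3.14].

### API

Orientations are given as a 3x3 rotation matrix whose columns are the frame's x, y, z axes.
In Python, from plant import arm, viewer gives the robot as it stands. The module is installed in compiled form; this text tells all that it offers.
- The arm moves only by the tool servo_tool, never from a script. Its argument "rows" is a list of rows, each a list of 6 numbers: the shift along the tool's x, y, z in m, then the turn, a rotation vector about the tool's x, y, z in rad. A call has 1 to 8 rows; each row shifts and turns the commanded pose from where the row before left it, along the tool's axes as they then stand; what a row does not reach is not made up. A row lasts 1/8 s, in which the tool goes at most 62.5 mm and 10.7 degrees, less where a joint would pass 70% of its speed; a pose out of reach is approached as far as the arm can. A call is refused whole if a number of a shift passes 0.0625 or a number of a turn 0.188, either way. A call with a gripper value outside its range is refused whole. "grip" is the closure, from 0 (fully open) to 1 (shut), set as the call begins (left out, the last holds). The fingers move at their own pace and stop on an object; "force" is the grip in N (left out, the last holds). Time passes only in rows, so rows that do not move let the fingers close. It gives the time, the measured TCP pose, the force, the opening and the grip force at its end, in the units of the state.
- arm.get_state(): the state, without advancing time (a new reading comes with each control period).
- viewer.snapshot(name): name is "scene" or "top"; returns (picture, depth): 400x640x3 uint8, red, green, blue; 400x640 float32, mm along the optical axis (not along the pixel's ray), 0 where there is no reading.
- viewer.camera_params(name): a dict with "vertical_fov" (degrees; the focal length in pixels is half the picture's height over the tangent of half this angle, whatever the lens; pixels are square), "cx", "cy" (the principal point, pixels), "world_from_camera" (4x4, takes a point from camera to world coordinates). Camera axes: x right, y down, z forward; pixel columns grow to the right and rows downward; lengths in mm; the calibration is good to about 2 mm. A picture is of the moment at which its call begins. camera_params takes no time and is no camera call.
- arm.hand_in(): hands the job in; it is judged then, once.
The state is a dict: "clock": time; "joint_pos": joint angles; "joint_velocities": joint speeds; "effort": joint torques, N m; "eef_pos": TCP position; "ee_rot": TCP orientation; "ft_force": force on the tool from outside, world axes, zero at the start; "torque": the same for the moment, N m; "opening": opening from 0.0 (shut) to 1.0 (fully open); "finger_force": force on a finger pad.
Only numpy, scipy, OpenCV 4.12 (cv2) and the standard library are available. Lean on these libraries where they do the work, as an engineer would, in place of code of your own. Each camera call takes 0.05 s, during which the arm holds its last target. There are 200 camera calls.

### The job

Pack the order crate: take every sweet tin that hangs on the display stand off its double hook, lifting the handle clear over the upturned tips before drawing it away, and push it down upright into the row in the crate, crosswise like the tins already there, easing those apart where the gap is too narrow and tipping none over. Then put the wooden lid on the crate and press it fully down, so that it lies flat on the rim all round. Leave the jars, the bottle and the sweet box where they are.

Things in the scene. Friction and masses are not known exactly. Their poses are not given: they have to be found in the camera images.
- tin_a_mid (a point): flat red carry tin, body 90 mm long (its x), 36 thick (its y), 66 high, 0.2 to 0.3 kg. On top a rigid brass handle: 10 x 10 mm bar along x, 68 mm free between its two end posts, bar centre 90 mm above this point and 57 above the tin's top. Point: middle of the tin's body, half-way up. Hangs by the bar on a double hook; may be absent.
- tin_b_mid (a point): flat green carry tin, body 90 mm long (its x), 36 thick (its y), 66 high, 0.2 to 0.3 kg. On top a rigid brass handle: 10 x 10 mm bar along x, 68 mm free between its two end posts, bar centre 90 mm above this point and 57 above the tin's top. Point: middle of the tin's body, half-way up. Hangs by the bar on a double hook; may be absent.
- tin_c_mid (a point): flat blue carry tin, body 90 mm long (its x), 36 thick (its y), 66 high, 0.2 to 0.3 kg. On top a rigid brass handle: 10 x 10 mm bar along x, 68 mm free between its two end posts, bar centre 90 mm above this point and 57 above the tin's top. Point: middle of the tin's body, half-way up. Hangs by the bar on a double hook; may be absent.
- tin_d_mid (a point): flat white carry tin, body 90 mm long (its x), 36 thick (its y), 66 high, 0.2 to 0.3 kg. On top a rigid brass handle: 10 x 10 mm bar along x, 68 mm free between its two end posts, bar centre 90 mm above this point and 57 above the tin's top. Point: middle of the tin's body, half-way up. Hangs by the bar on a double hook; may be absent.
- row_a_mid (a point): flat yellow carry tin, body 90 mm long (its x), 36 thick (its y), 66 high, 0.2 to 0.3 kg. On top a rigid brass handle: 10 x 10 mm bar along x, 68 mm free between its two end posts, bar centre 90 mm above this point and 57 above the tin's top. Point: middle of the tin's body, half-way up. Stands loose in the crate from the start.
- row_b_mid (a point): flat red carry tin, body 90 mm long (its x), 36 thick (its y), 66 high, 0.2 to 0.3 kg. On top a rigid brass handle: 10 x 10 mm bar along x, 68 mm free between its two end posts, bar centre 90 mm above this point and 57 above the tin's top. Point: middle of the tin's body, half-way up. Stands loose in the crate from the start.
- row_c_mid (a point): flat green carry tin, body 90 mm long (its x), 36 thick (its y), 66 high, 0.2 to 0.3 kg. On top a rigid brass handle: 10 x 10 mm bar along x, 68 mm free between its two end posts, bar centre 90 mm above this point and 57 above the tin's top. Point: middle of the tin's body, half-way up. Stands loose in the crate from the start.
- stand: black display stand, fixed: a rail 20 mm thick and 460 long along its y, 235 mm up, on two posts, at x = +60 mm in its frame; four double hooks at y = +156, +52, -52, -156 mm point to its -x, towards the robot. Origin on the counter midway, below the hung handle bars. A hung bar runs along the stand's y, within 10 mm of x = 0; 35 to 45 mm free between rail and bar.
- hook1 (a point): leftmost double hook of the stand: two 6 mm steel prongs, 24 mm either side of this point along the stand's y, from the rail towards its -x, turning up at x = -19 mm. The upturned tips reach 28 mm above this point; the tin below meets the prongs when lifted 46 mm. Point: on top of the prongs, midway, where the underside of a hung bar lies.
- hook2 (a point): second double hook of the stand: two 6 mm steel prongs, 24 mm either side of this point along the stand's y, from the rail towards its -x, turning up at x = -19 mm. The upturned tips reach 28 mm above this point; the tin below meets the prongs when lifted 46 mm. Point: on top of the prongs, midway, where the underside of a hung bar lies.
- hook3 (a point): third double hook of the stand: two 6 mm steel prongs, 24 mm either side of this point along the stand's y, from the rail towards its -x, turning up at x = -19 mm. The upturned tips reach 28 mm above this point; the tin below meets the prongs when lifted 46 mm. Point: on top of the prongs, midway, where the underside of a hung bar lies.
- hook4 (a point): rightmost double hook of the stand: two 6 mm steel prongs, 24 mm either side of this point along the stand's y, from the rail towards its -x, turning up at x = -19 mm. The upturned tips reach 28 mm above this point; the tin below meets the prongs when lifted 46 mm. Point: on top of the prongs, midway, where the underside of a hung bar lies.
- crate: wooden crate, fixed, outside 118 (x) x 318 (y) x 150 mm high, walls and floor 8 mm, inside 102 mm wide. Origin under its centre. Tins stand crosswise (long side along its x) in a row along its y, 272 mm between two cork end pads that rise 74 mm above the counter; above them it is 302 long inside. A tin fully down: middle 41, bar centre 131 mm above the counter.
- lid_mid (a point): loose wooden crate lid lying on the counter, 0.35 kg: board 118 (its x) x 318 (its y) x 8 mm; point: middle of the board's thickness. Under its ends two battens, 10 mm high, 94 long, outer faces 148 mm from the middle: it lies on them, and they drop inside the crate's end walls with 3 mm play, either way round. Seated on the rim the point is 154 mm above the counter.
- lid_grip (a point): middle of the lid's dark bar grip: 14 x 14 mm, 90 mm long along the lid's x, 64 mm free between its two posts, 38 mm above the board's middle
- catch (a point): height of the two spring ball catches, one in the middle of each end wall of the crate: steel balls 4.5 mm proud of the wall, 143 mm up. They hold the lid about 4 mm too high until it is pressed with 5 to 15 N; then it slides down home. Point: in the crate's middle
- jar_a: honey jar, 58 mm across, 82 mm high, under the stand; origin under its centre; leave alone
- jar_b: second such jar under the stand; leave alone
- jar_c: third such jar, behind the crate's left end; leave alone
- syrup: green glass bottle, 60 mm across, 190 mm high, behind the crate; origin under its centre; leave alone
- sweet_box: shallow white box of sweets, 116 x 166 x 40 mm, behind the crate; origin under its centre; leave alone
Mind the look-alikes: they are no part of the job. Leave any purple look-alike of the part that bears tin_b_mid alone.

How it is judged:
By the outcome, as a careful person would: the job done as asked, in the order asked, and still so for the second after the job is handed in, with the robot touching nothing.
Of tin_a, tin_b, tin_c, tin_d only 2 to 4 are there at a start; the rules pass over those that are not, and their reading is None.
At some moment in a run one of lid may be knocked a few centimetres aside while the robot is not near it.
It also fails if it takes over 210 s, if anything falls off the work surface, if the arm or the gripper's body presses on something with over 40 N, if the wrist force passes 120 N, or if a joint passes its speed limit or range.

## Working session

There is one attempt and no reset: what is moved stays moved. The work goes in short steps, Python scripts to look and compute and a tool call to move; the robot and the scene stay as the last step left them, time stands still between calls to the robot, and variables do not carry over. Pictures are saved under pics/ and viewed, at most 14 in all, crops included, and the job is handed in when it is done.

Besides the shell and the picture viewer there is one more tool, called after "Request:" as name([rows], argument=value, ...), one row to a line, values as JSON. servo_tool: Moves the arm, as the interface text tells. Its arguments: {"type":"object","properties":{"rows":{"type":"array"},"grip":{"type":"number"},"force":{"type":"number"}},"required":["rows"]}

```bash
mkdir -p pics; cat > h.py <<'E'
import numpy as np, cv2
from plant import arm, viewer
def snap(n):
    p,d=viewer.snapshot(n); c=viewer.camera_params(n)
    f=p.shape[0]/2/np.tan(np.radians(c["vertical_fov"])/2)
    return p,d,(f,c["cx"],c["cy"],np.array(c["world_from_camera"]))
def cloud(d,c):
    f,cx,cy,T=c; v,u=np.mgrid[:d.shape[0],:d.shape[1]]
    P=np.stack([(u-cx)/f*d,(v-cy)/f*d,d],-1)
    return P@T[:3,:3].T+T[:3,3]
def save(n,p,s=1): cv2.imwrite("pics/"+n,cv2.resize(p[:,:,::-1],None,fx=s,fy=s,interpolation=cv2.INTER_CUBIC))
E
python3 - <<'E'
from h import *
for n in("scene","top"):
    p,d,c=snap(n); save(n+"0.png",p,1.25); np.savez(n+"0.npz",p=p,P=cloud(d,c),d=d); print(n,c[0],c[1:3],c[3].round(3).tolist())
s=arm.get_state(); print(s["clock"],np.round(s["ee_rot"],3).tolist(),s["opening"],s["ft_force"])
E
```

```text
scene 432.844492259833 (317.8655723780344, 194.90290436851382) [[-0.354, 0.699, -0.621, 1421.2], [0.935, 0.271, -0.228, 340.103], [0.009, -0.662, -0.75, 1282.132], [0.0, 0.0, 0.0, 1.0]]
top 465.0038835984308 (312.6197902628357, 210.4311416095732) [[-0.023, -0.99, 0.141, 310.411], [-1.0, 0.021, -0.017, 16.635], [0.014, -0.141, -0.99, 1533.744], [0.0, 0.0, 0.0, 1.0]]
0.1 [[-0.934, 0.358, -0.001], [0.358, 0.934, -0.002], [0.0, -0.002, -1.0]] 0.9967900227910299 [ 0.71596761  0.33809125 -1.13812037]
```

View pics/scene0.png

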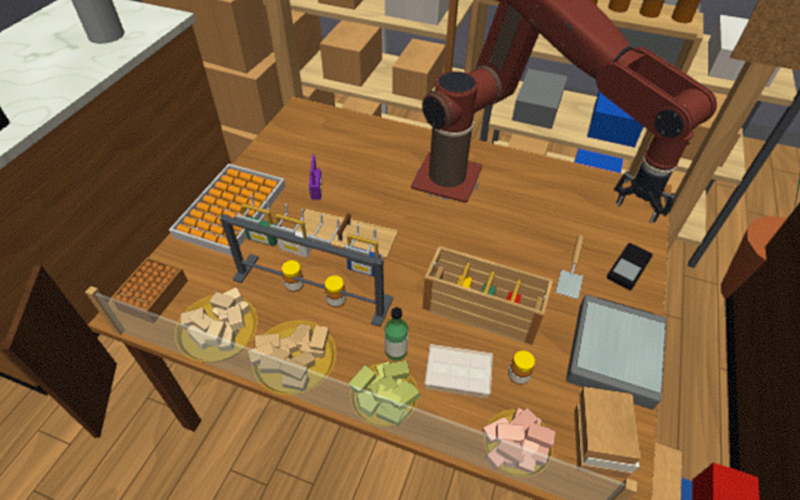

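View pics/top0.png

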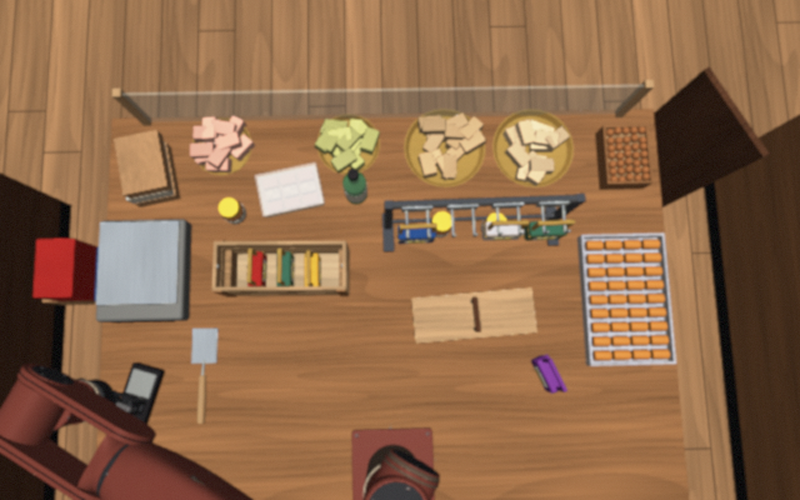

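The scene shows the stand with three tins: blue on hook 1 (top view 417,233), white on hook 3 (503,231), green on hook 4 (547,230). Hook 2 is empty. The crate at (280,267) holds red, green and yellow, and the lid is at (475,315). The purple look-alike stands on the counter at (548,374), so it stays alone.

```bash
python3 - <<'E'
from h import *
t=np.load("top0.npz"); p,P=t["p"],t["P"]
s=np.load("scene0.npz"); 
a=p[145:210,295:475]; b=p[185:245,160:290]
A=cv2.resize(a,None,fx=4.4,fy=4.4,interpolation=cv2.INTER_CUBIC); B=cv2.resize(b,None,fx=4.6,fy=4.6,interpolation=cv2.INTER_CUBIC)
C=np.zeros((A.shape[0]+B.shape[0],800,3),np.uint8); C[:A.shape[0],:A.shape[1]]=A[:,:800]; C[A.shape[0]:,:B.shape[1]]=B
save("crop0.png",C)
def rect(m,Q,name):
    if m.sum()<5: print(name,m.sum()); return
    X=Q[m]; r=cv2.minAreaRect(X[:,:2].astype(np.float32)); print(name,m.sum(),"c",np.round(r[0],1),"sz",np.round(r[1],1),"ang",round(r[2],1),"z",np.percentile(X[:,2],[5,50,95]).round(1),"mean",X.mean(0).round(1))
v,u=np.mgrid[:400,:640]
def box(Q,x0,x1,y0,y1,z0,z1): return (Q[...,0]>x0)&(Q[...,0]<x1)&(Q[...,1]>y0)&(Q[...,1]<y1)&(Q[...,2]>z0)&(Q[...,2]<z1)
for nm,dat in(("top",t),("scene",s)):
    p,Q=dat["p"],dat["P"]; hsv=cv2.cvtColor(p,cv2.COLOR_RGB2HSV); H,S,V=[hsv[...,i].astype(int) for i in range(3)]
    print(nm)
    st=box(Q,450,800,-450,80,180,300)
    rect(st&(V<85)&(S<90),Q,"rail")
    br=(H>15)&(H<32)&(S>90)
    n,l,stt,_=cv2.connectedComponentsWithStats((st&br).astype(np.uint8))
    for i in range(1,n):
        if stt[i,4]>4: rect(l==i,Q,"brass%s"%stt[i,:4])
    cr=box(Q,380,620,60,480,144,165); rect(cr,Q,"rim")
    ci=box(Q,400,600,100,450,120,141)&br
    n,l,stt,_=cv2.connectedComponentsWithStats(ci.astype(np.uint8))
    for i in range(1,n):
        if stt[i,4]>4: rect(l==i,Q,"cr brass%s"%stt[i,:4])
    lid=box(Q,300,520,-300,20,12,35); rect(lid,Q,"lid"); rect(box(Q,300,520,-300,20,40,70),Q,"lidgrip")
E
```

```text
top
rail 264 c [ 605.3 -171.1] sz [535.9 156.3] ang 79.8 z [183.8 235.8 248. ] mean [ 631.5 -199.2  222.6]
brass[392 175  32   7] 108 c [ 586.7 -286.1] sz [101.7  23.1] ang 89.8 z [223.  248.7 254.1] mean [ 580.8 -279.5  245.7]
brass[426 176  34   8] 123 c [ 584.8 -380.4] sz [22.6 83.5] ang 1.9 z [220.8 248.2 252.6] mean [ 578.4 -378.8  245.2]
brass[320 179  30   6] 98 c [577. -71.] sz [10.6 85.2] ang 1.3 z [232.9 248.3 253.7] mean [576.8 -70.3 246.8]
rim 883 c [508.  261.4] sz [319.  127.8] ang 89.3 z [145.9 151.3 156. ] mean [508.7 262.6 151.2]
cr brass[181 196   4   2] 6 c [560.8 388.6] sz [9.3 1.1] ang 88.3 z [122.3 127.4 139.6] mean [560.9 388.4 130.1]
cr brass[197 199   6  28] 82 c [511.6 336.1] sz [11.2 82.1] ang 88.8 z [129.7 136.3 139.4] mean [511.6 335.5 135.5]
cr brass[221 199   5  28] 83 c [509.8 263.6] sz [11.2 82.4] ang 87.4 z [127.7 136.8 140.6] mean [508.  263.6 135.9]
cr brass[245 200   4  28] 81 c [504.7 193.5] sz [83.4  8.9] ang 0.0 z [128.6 136.2 139.5] mean [504.6 193.7 135.5]
cr brass[233 232   5   1] 5 c [448.4 226.9] sz [12.4  0.4] ang 89.6 z [136.1 137.7 140.
[... 754 characters left out ...]
g 1.0 z [207.7 245.3 250.6] mean [580.9 -63.5 238.5]
rim 808 c [509.7 262.1] sz [318.2 135. ] ang 89.0 z [145.3 150.6 155.1] mean [513.4 265.5 150.4]
cr brass[349 199  90  42] 457 c [501.3 262.1] sz [302.8  96.7] ang 89.0 z [121.6 134.4 140.1] mean [475.4 264.7 132.7]
cr brass[343 213   5   8] 10 c [521.8 110.9] sz [ 1.4 42. ] ang 88.3 z [121.2 127.7 138.1] mean [525.2 110.7 128.5]
cr brass[345 225  82  31] 281 c [568.7 261.6] sz [272.   11.8] ang 88.1 z [121.2 131.3 139.9] mean [568.5 268.5 130.7]
lid 966 c [ 385.  -180.6] sz [125.6 239.7] ang 2.8 z [14.9 19.3 25. ] mean [ 380.7 -175.9   19.6]
lidgrip 83 c [ 388.7 -219.9] sz [92.7 15.6] ang 4.4 z [49.1 59.  65. ] mean [ 392.2 -218.2   58.1]
```

View pics/crop0.png

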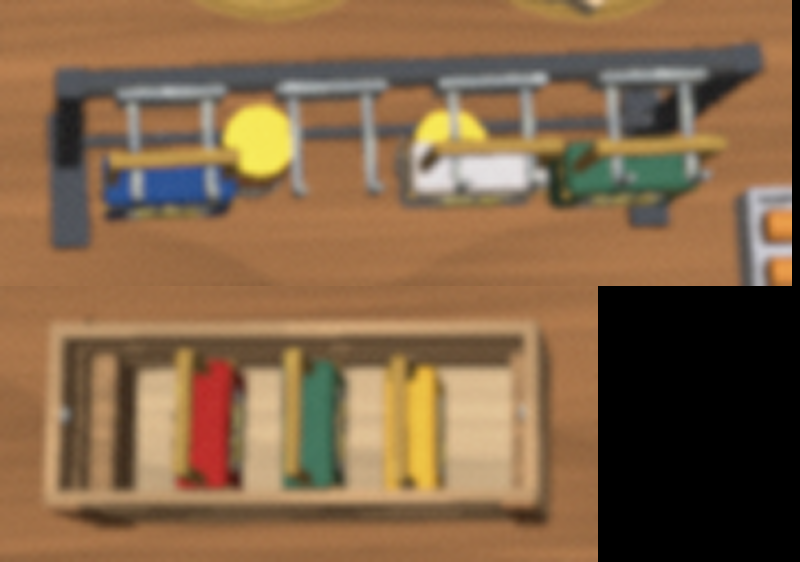

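The crop confirms it: blue, white and green tins hang by their bars on hooks 1, 3 and 4, and hook 2 is bare. In the crate, red, green and yellow stand with gaps of about 44, 36, 35 and 49 mm. Next I fit the yaw angles.

```bash
cat >> h.py <<'E'
def box(Q,x0,x1,y0,y1,z0,z1): return (Q[...,0]>x0)&(Q[...,0]<x1)&(Q[...,1]>y0)&(Q[...,1]<y1)&(Q[...,2]>z0)&(Q[...,2]<z1)
def line(m,Q,name):
    X=Q[m][:,:2].astype(np.float32)
    if len(X)<6: print(name,len(X)); return
    vx,vy,_,_=cv2.fitLine(X,cv2.DIST_HUBER,0,.01,.01).ravel()
    a=np.degrees(np.arctan2(vy,vx)); c=X.mean(0); s=(X-c)@[vx,vy]; e=c+np.array([vx,vy])*(s.max()+s.min())/2
    print(name,len(X),"ang",round(float(a),2),"mid",e.round(1),"len",round(float(np.ptp(s)),1),"z",np.median(Q[m][:,2]).round(1))
def st():
    s=arm.get_state(); R=np.array(s["ee_rot"]); print("t",round(s["clock"],2),"tcp",np.round(s["eef_pos"],1),"ang",round(float(np.degrees(np.arctan2(R[1,1],R[0,1]))),2),"down",R[:,2].round(3),"F",np.round(s["ft_force"],1),"op",round(s["opening"],3),"ff",s["finger_force"],"tip",arm.tip_extent)
E
python3 - <<'E'
from h import *
for nm in("top","scene"):
    t=np.load(nm+"0.npz"); p,Q=t["p"],t["P"]; print(nm)
    hsv=cv2.cvtColor(p,cv2.COLOR_RGB2HSV); H,S,V=[hsv[...,i].astype(int) for i in range(3)]
    br=(H>15)&(H<32)&(S>90)
    line(box(Q,615,670,-395,50,225,255)&(V<110)&(S<90),Q,"rail")
    for y in(-70,-279,-382): line(box(Q,560,600,y-52,y+52,241,256)&br,Q,"bar")
    line(box(Q,435,462,110,415,145,157),Q,"rim near"); line(box(Q,558,580,110,415,145,157),Q,"rim far")
    line(box(Q,400,600,95,108,145,157),Q,"rim R");line(box(Q,400,600,412,430,145,157),Q,"rim L")
st()
E
```

```text
top
rail 725 ang -88.94 mid [ 630.2 -195. ] len 398.8 z 245.2
bar 89 ang -88.59 mid [577.  -69.7] len 82.6 z 248.9
bar 95 ang 89.93 mid [ 580.6 -276.9] len 83.4 z 249.0
bar 106 ang -88.72 mid [ 578.6 -380.7] len 83.0 z 249.0
rim near 293 ang 89.51 mid [452.7 262.6] len 301.7 z 151.5
rim far 296 ang 89.05 mid [563.1 262.2] len 303.5 z 151.2
rim R 94 ang 0.33 mid [505.  104.5] len 125.9 z 151.8
rim L 98 ang 0.21 mid [510.1 415.6] len 124.3 z 151.2
scene
rail 789 ang -89.25 mid [ 636.9 -192.7] len 403.9 z 243.3
bar 85 ang -89.02 mid [580.6 -66.1] len 82.7 z 247.8
bar 76 ang -89.14 mid [ 583.9 -274.7] len 80.8 z 247.0
bar 74 ang -88.23 mid [ 582.4 -379.3] len 84.0 z 247.6
rim near 279 ang 89.23 mid [455.8 262.6] len 304.8 z 150.5
rim far 315 ang 89.34 mid [566.5 262.8] len 304.4 z 150.6
rim R 39 ang -0.36 mid [511.3 105.6] len 126.6 z 151.3
rim L 88 ang -0.61 mid [512.6 416.9] len 128.4 z 151.2
t 0.1 tcp [223.3 583.2 249.3] ang 69.04 down [-0.001 -0.002 -1.   ] F [ 0.7  0.3 -1.1] op 0.997 ff 0.0 tip 19.0
```

Request:
servo_tool([
  [0,0,-0.06,0,0,0],
  [0,0,-0.06,0,0,0],
  [0,-0.0625,0,0,0,0.18],
  [0,-0.0625,0,0,0,0.18],
  [0,-0.0625,0,0,0,0.18],
  [0,-0.0625,0,0,0,0.18],
  [0,-0.0625,0,0,0,0.18],
  [0,0,0,0,0,0.18],
], grip=0.5)

```text
clock: 1.1
eef_pos: [23.8, 358.1, 370.8]
ee_rot: [[-0.135, 0.991, -0.0], [0.991, 0.135, 0.002], [0.002, 0.0, -1.0]]
ft_force: [1.1, 0.9, 0.2]
opening: 0.502
finger_force: 0.0
```

Request:
servo_tool([
  [0,0.06,0,0,0,0.06],
  [0,0.06,0,0,0,0.059],
  [0,0.06,0,0,0,0],
  [-0.03,0.05,0,0,0,0],
  [-0.045,0.04,0,0,0,0],
  [-0.045,0.04,0,0,0,0],
  [-0.045,0.04,0,0,0,0],
  [-0.045,0.04,0,0,0,0],
])

```text
clock: 2.1
eef_pos: [420.3, 165.7, 370.2]
ee_rot: [[-0.018, 1.0, -0.0], [1.0, 0.018, 0.0], [0.0, -0.0, -1.0]]
ft_force: [0.4, 0.1, -0.6]
opening: 0.497
finger_force: 0.0
```

Request:
servo_tool([
  [-0.04,0.026,0,0,0,0],
  [-0.04,0.026,0,0,0,0],
  [-0.04,0.026,0.01,0,0,0],
  [-0.04,0.026,0.01,0,0,0],
  [-0.04,0.025,0.02,0,0,0],
  [-0.037,0.025,0.02,0,0,0],
  [0,0,0,0,0,0],
  [0,0,0,0,0,0],
])

```text
clock: 3.1
eef_pos: [577.3, -66.4, 310.1]
ee_rot: [[-0.018, 1.0, -0.001], [1.0, 0.018, 0.001], [0.001, -0.001, -1.0]]
ft_force: [0.5, 0.1, -0.4]
opening: 0.5
finger_force: 0.0
```

```bash
python3 - <<'E'
from h import *
st()
p,d,c=snap("scene"); A=cv2.resize(p[110:260,180:340],None,fx=3.7,fy=3.7,interpolation=cv2.INTER_CUBIC); save("s1.png",A)
p,d,c=snap("top"); Q=cloud(d,c); hsv=cv2.cvtColor(p,cv2.COLOR_RGB2HSV); H,S,V=[hsv[...,i].astype(int) for i in range(3)]; br=(H>15)&(H<32)&(S>90)
for y in(-70,-279,-382): line(box(Q,560,600,y-52,y+52,241,256)&br,Q,"bar")
E
```

```text
t 3.1 tcp [577.3 -66.4 310.1] ang 1.03 down [-0.001  0.001 -1.   ] F [ 0.5  0.1 -0.4] op 0.5 ff 0.0 tip 19.0
bar 51 ang -89.34 mid [576.3 -69.7] len 82.4 z 249.0
bar 92 ang -88.47 mid [ 580.8 -277.2] len 83.0 z 249.3
bar 104 ang -88.45 mid [ 578.6 -381.8] len 83.8 z 249.3
```

View pics/s1.png

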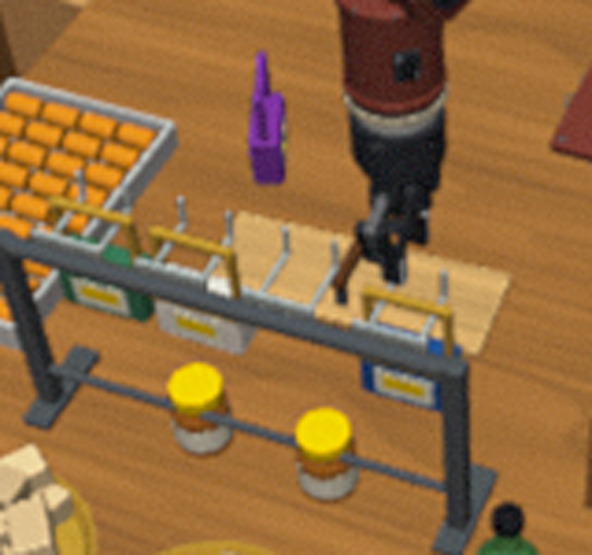

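The gripper (crop 395,250) stands above the blue tin's handle (410,305), and its fingers look centred between the prongs. I descend.

Request:
servo_tool([
  [-0.0015,0.001,0.012,0,0,0],
  [0,0,0.012,0,0,0],
  [0,0,0.012,0,0,0],
  [0,0,0.012,0,0,0],
  [0,0,0.01,0,0,0],
  [0,0,0.008,0,0,0],
  [0,0,0,0,0,0],
  [0,0,0,0,0,0],
])

```text
clock: 4.2
eef_pos: [579.0, -68.3, 244.8]
ee_rot: [[-0.018, 1.0, 0.001], [1.0, 0.018, -0.0], [-0.0, 0.001, -1.0]]
ft_force: [0.1, -0.9, -0.3]
opening: 0.504
finger_force: 0.0
```

Request:
servo_tool([
  [0,0,0,0,0,0],
  [0,0,0,0,0,0],
  [0,0,0,0,0,0],
  [0,0,0,0,0,0],
  [0,0,0,0,0,0],
], grip=1, force=60)

```text
clock: 4.82
eef_pos: [579.1, -68.3, 245.0]
ee_rot: [[-0.018, 1.0, 0.001], [1.0, 0.018, -0.0], [-0.0, 0.001, -1.0]]
ft_force: [-0.2, -0.2, 2.5]
opening: 0.1
finger_force: 58.8
```

Gripped. I lift 37 mm, then draw the tin away toward the robot.

Request:
servo_tool([
  [0,0,-0.008,0,0,0],
  [0,0,-0.01,0,0,0],
  [0,0,-0.01,0,0,0],
  [0,0,-0.009,0,0,0],
  [0,0,0,0,0,0],
  [0,0,0,0,0,0],
])

```text
clock: 5.58
eef_pos: [578.6, -68.2, 281.2]
ee_rot: [[-0.018, 1.0, -0.0], [1.0, 0.018, 0.0], [0.0, -0.0, -1.0]]
ft_force: [0.0, 0.5, -2.8]
opening: 0.101
finger_force: 58.6
```

Request:
servo_tool([
  [0,-0.012,0,0,0,0],
  [0,-0.02,0,0,0,0],
  [0,-0.02,0,0,0,0],
  [0,-0.025,0,0,0,0],
  [0,-0.025,0,0,0,0],
  [0,-0.02,-0.03,0,0,0],
  [0,0,-0.03,0,0,0],
  [0,0,0,0,0,0],
])

```text
clock: 6.58
eef_pos: [457.2, -70.8, 343.8]
ee_rot: [[-0.018, 1.0, 0.005], [1.0, 0.018, -0.002], [-0.002, 0.005, -1.0]]
ft_force: [0.4, -1.0, -1.6]
opening: 0.1
finger_force: 58.7
```

```bash
python3 - <<'E'
from h import *
st()
p,d,c=snap("scene"); A=cv2.resize(p[110:270,180:460],None,fx=2.8,fy=2.8,interpolation=cv2.INTER_CUBIC); save("s2.png",A)
E
```

```text
t 6.58 tcp [457.2 -70.8 343.8] ang 1.04 down [ 0.005 -0.002 -1.   ] F [ 0.4 -1.  -1.6] op 0.1 ff 58.72388541698456 tip 19.0
```

View pics/s2.png

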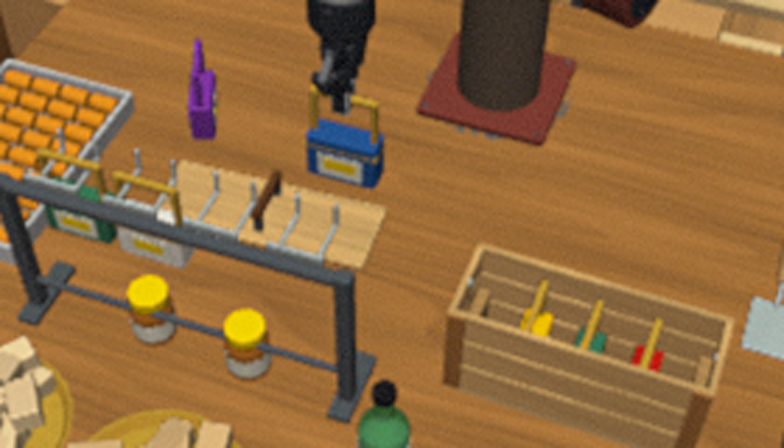

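The blue tin hangs level in the gripper (crop 345,150), clear of the stand. I turn it crosswise while carrying it toward the crate's right gap.

Request:
servo_tool([
  [0.028,0.001,0,0,0,-0.18],
  [0.0275,0.0054,0,0,0,-0.18],
  [0.026,0.0105,0,0,0,-0.18],
  [0.024,0.015,0,0,0,-0.18],
  [0.021,0.019,0,0,0,-0.18],
  [0.017,0.022,0,0,0,-0.18],
  [0.013,0.025,0,0,0,-0.18],
  [0.008,0.027,0,0,0,-0.18],
], force=100)

```text
clock: 7.62
eef_pos: [456.0, 155.2, 338.8]
ee_rot: [[-0.994, 0.106, -0.004], [0.106, 0.994, -0.001], [0.004, -0.001, -1.0]]
ft_force: [0.2, 0.1, -2.5]
opening: 0.093
finger_force: 98.4
```

Request:
servo_tool([
  [-0.025,0,0,0,0,-0.101],
  [-0.025,0,0,0,0,0],
  [0,0,0,0,0,0],
  [0,0,0,0,0,0],
])

```text
clock: 8.12
eef_pos: [505.8, 151.2, 339.5]
ee_rot: [[-1.0, 0.012, -0.003], [0.012, 1.0, -0.0], [0.003, -0.0, -1.0]]
ft_force: [0.3, -0.2, -2.7]
opening: 0.09
finger_force: 98.4
```

```bash
python3 - <<'E'
from h import *
st()
p,d,c=snap("scene"); Q=cloud(d,c); np.savez("s3.npz",p=p,Q=Q)
hsv=cv2.cvtColor(p,cv2.COLOR_RGB2HSV); H,S,V=[hsv[...,i].astype(int) for i in range(3)]; br=(H>15)&(H<32)&(S>90)
# brass of row tins visible from scene: coarse list by y histogram of points z in 132..140 inside crate
for y in (193,263,335): line(box(Q,465,555,y-9,y+9,132,141)&br,Q,"rowbar")
line(box(Q,440,580,110,200,338,356)&br,Q,"held bar")
A=cv2.resize(p[110:270,300:460],None,fx=3.7,fy=3.7,interpolation=cv2.INTER_CUBIC); save("s3.png",A)
E
```

```text
t 8.12 tcp [505.8 151.2 339.5] ang 89.34 down [-0.003 -0.    -1.   ] F [ 0.3 -0.2 -2.7] op 0.09 ff 98.38766098022461 tip 19.0
rowbar 54 ang -0.67 mid [507.1 196. ] len 80.7 z 136.8
rowbar 50 ang -0.08 mid [509.1 266.3] len 74.7 z 136.9
rowbar 52 ang -1.76 mid [511.4 338.5] len 76.8 z 136.6
held bar 46 ang 2.93 mid [513.5 151.2] len 66.7 z 343.6
```

View pics/s3.png

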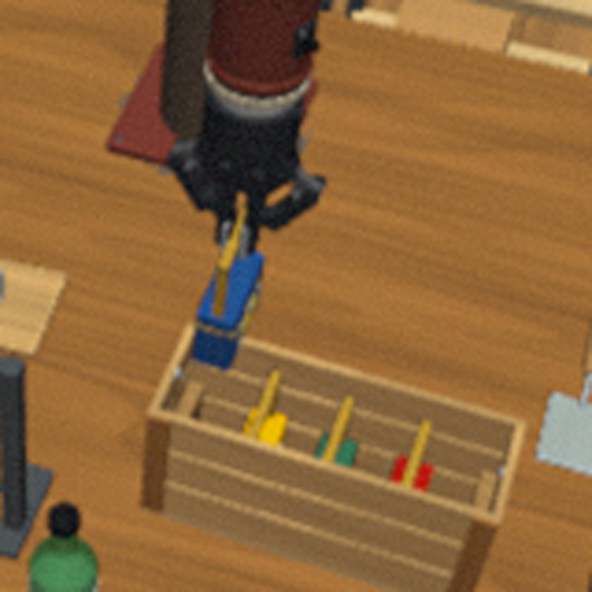

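Request:
servo_tool([
  [-0.002,0,0.01,0,0,0],
  [0,0,0.02,0,0,0],
  [0,0,0.02,0,0,0],
  [0,0,0.02,0,0,0],
  [0,0,0.02,0,0,0],
  [0,0,0.02,0,0,0],
  [0,0,0.02,0,0,0],
  [0,0,0.01,0,0,0],
])

```text
clock: 9.18
eef_pos: [507.3, 151.1, 198.7]
ee_rot: [[-1.0, 0.011, -0.004], [0.011, 1.0, -0.001], [0.004, -0.001, -1.0]]
ft_force: [-0.1, 1.0, -1.3]
opening: 0.087
finger_force: 98.3
```

Request:
servo_tool([
  [0,0,0.005,0,0,0],
  [0,0,0.01,0,0,0],
  [0,0,0.01,0,0,0],
  [0,0,0.008,0,0,0],
  [0,0,0,0,0,0],
])

```text
clock: 9.8
eef_pos: [508.2, 151.2, 167.5]
ee_rot: [[-1.0, 0.012, -0.002], [0.012, 1.0, -0.0], [0.002, -0.0, -1.0]]
ft_force: [-0.8, -0.6, -3.2]
opening: 0.087
finger_force: 98.3
```

Request:
servo_tool([
  [0,0,0.008,0,0,0],
  [0,0,0.008,0,0,0],
  [0,0,0.008,0,0,0],
  [0,0,0.006,0,0,0],
  [0,0,0.003,0,0,0],
  [0,0,0,0,0,0],
  [0,0,0,0,0,0],
])

```text
clock: 10.68
eef_pos: [509.0, 151.3, 135.7]
ee_rot: [[-1.0, 0.011, 0.001], [0.011, 1.0, 0.0], [-0.001, 0.0, -1.0]]
ft_force: [0.6, -0.7, -2.6]
opening: 0.092
finger_force: 98.4
```

Request:
servo_tool([
  [0,0.004,0.001,0,0,0],
  [0,0.005,0,0,0,0],
  [0,0.006,0,0,0,0],
  [0,0.006,0,0,0,0],
  [0,0.006,0,0,0,0],
  [0,0.006,0,0,0,0],
  [0,0.006,0,0,0,0],
  [0,0.006,0,0,0,0],
])

```text
clock: 11.68
eef_pos: [509.3, 196.6, 134.4]
ee_rot: [[-1.0, 0.011, -0.0], [0.011, 1.0, -0.0], [0.0, -0.0, -1.0]]
ft_force: [0.0, -3.5, -1.0]
opening: 0.088
finger_force: 98.6
```

Request:
servo_tool([
  [0,0.006,0,0,0,0],
  [0,0.006,0,0,0,0],
  [0,0.006,0,0,0,0],
  [0,0.006,0,0,0,0],
  [0,0.006,0,0,0,0],
  [0,0.005,0,0,0,0],
  [0,0.004,0,0,0,0],
  [0,0,0,0,0,0],
])

```text
clock: 12.68
eef_pos: [509.8, 235.6, 134.4]
ee_rot: [[-1.0, 0.011, 0.0], [0.011, 1.0, 0.0], [-0.0, 0.0, -1.0]]
ft_force: [1.2, -3.0, -2.6]
opening: 0.092
finger_force: 98.1
```

```bash
python3 - <<'E'
from h import *
st()
p,d,c=snap("scene"); Q=cloud(d,c)
hsv=cv2.cvtColor(p,cv2.COLOR_RGB2HSV); H,S,V=[hsv[...,i].astype(int) for i in range(3)]; br=(H>15)&(H<32)&(S>90)
A=cv2.resize(p[130:270,320:460],None,fx=4,fy=4,interpolation=cv2.INTER_CUBIC); save("s4.png",A)
m=box(Q,475,545,110,410,131,142)&br; h,_=np.histogram(Q[m][:,1],bins=np.arange(110,411,6)); print([(int(y),int(k)) for y,k in zip(np.arange(113,411,6),h) if k>3])
E
```

```text
t 12.68 tcp [509.8 235.6 134.4] ang 89.36 down [ 0.  0. -1.] F [ 1.2 -3.  -2.6] op 0.092 ff 98.10360523872077 tip 19.0
[(113, 7), (233, 19), (239, 15), (269, 15), (275, 19), (305, 24), (311, 24), (341, 22), (347, 25)]
```

View pics/s4.png

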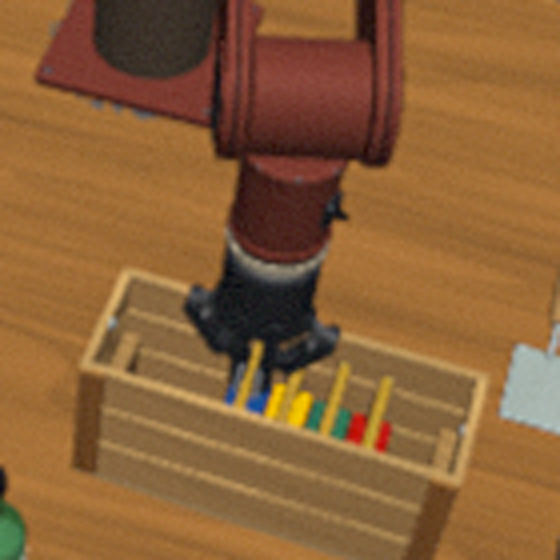

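Blue, yellow, green and red stand upright as one block (crop x 230–390). I push them a little further, lower the tin and release with a small opening.

Request:
servo_tool([
  [0,0.004,0,0,0,0],
  [0,0.005,0,0,0,0],
  [0,0.005,0,0,0,0],
  [0,0.004,0,0,0,0],
  [0,-0.001,0.001,0,0,0],
  [0,0,0.001,0,0,0],
  [0,0,0.001,0,0,0],
  [0,0,0,0,0,0],
])

```text
clock: 13.72
eef_pos: [510.7, 252.3, 133.6]
ee_rot: [[-1.0, 0.012, 0.002], [0.012, 1.0, 0.0], [-0.002, 0.0, -1.0]]
ft_force: [-5.6, -5.5, 11.3]
opening: 0.092
finger_force: 100.0
```

Request:
servo_tool([
  [0,0,0,0,0,0],
  [0,0,0,0,0,0],
  [0,0,0,0,0,0],
], grip=0.74)

```text
clock: 14.1
eef_pos: [509.9, 252.6, 131.3]
ee_rot: [[-1.0, 0.012, 0.0], [0.012, 1.0, 0.001], [-0.0, 0.001, -1.0]]
ft_force: [-0.4, -0.3, 0.4]
opening: 0.257
finger_force: 0.0
```

Request:
servo_tool([
  [0,0,-0.01,0,0,0],
  [0,0,-0.02,0,0,0],
  [0,0,-0.03,0,0,0],
  [0,0,-0.04,0,0,0],
  [0,0,-0.05,0,0,0],
  [0,0,-0.05,0,0,0],
  [0.03,0,0,0,0,0.18],
  [0.03,-0.005,0,0,0,0.18],
])

```text
clock: 15.1
eef_pos: [449.4, 253.5, 334.3]
ee_rot: [[-0.929, 0.369, 0.004], [0.369, 0.929, 0.002], [-0.003, 0.003, -1.0]]
ft_force: [-0.6, 0.9, -0.4]
opening: 0.263
finger_force: 0.0
```

```bash
python3 - <<'E'
from h import *
st()
p,d,c=snap("scene"); Q=cloud(d,c)
hsv=cv2.cvtColor(p,cv2.COLOR_RGB2HSV); H,S,V=[hsv[...,i].astype(int) for i in range(3)]; br=(H>15)&(H<32)&(S>90)
for y in (252,288,324,360): line(box(Q,475,545,y-11,y+11,128,142)&br,Q,"rowbar")
line(box(Q,300,520,-310,20,12,35),Q,"lid"); line(box(Q,300,520,-300,20,45,70),Q,"grip")
for y in(-68,-276,-380): line(box(Q,560,600,y-52,y+52,241,256)&br,Q,"bar")
E
```

```text
t 15.1 tcp [449.4 253.5 334.3] ang 68.35 down [ 0.004  0.002 -1.   ] F [-0.6  0.9 -0.4] op 0.263 ff 0.0 tip 19.0
rowbar 45 ang 0.13 mid [511.3 248.9] len 66.3 z 137.6
rowbar 51 ang 0.47 mid [509.8 284.1] len 69.5 z 137.0
rowbar 46 ang 0.07 mid [509.6 320.4] len 69.1 z 137.8
rowbar 46 ang 1.99 mid [509.4 356.3] len 69.0 z 137.1
lid 1133 ang -87.34 mid [ 385.1 -185.2] len 250.4 z 19.5
grip 82 ang 4.11 mid [ 385.5 -219.2] len 95.7 z 58.3
bar 0
bar 76 ang 89.84 mid [ 584.3 -275.5] len 83.1 z 247.7
bar 74 ang -87.69 mid [ 582.2 -379.3] len 81.8 z 246.7
```

Request:
servo_tool([
  [-0.0202,-0.0511,0,0,0,0.168],
  [-0.0286,-0.047,0,0,0,0.168],
  [-0.036,-0.0416,0,0,0,0.168],
  [-0.0424,-0.035,0,0,0,0.168],
  [-0.0477,-0.0274,0,0,0,0.168],
  [-0.0516,-0.019,0,0,0,0.168],
  [-0.054,-0.0101,0,0,0,0.168],
  [-0.055,-0.001,0,0,0,0],
], grip=0.5)

```text
clock: 16.15
eef_pos: [452.1, -188.4, 333.4]
ee_rot: [[-0.022, 1.0, 0.003], [1.0, 0.022, -0.001], [-0.001, 0.003, -1.0]]
ft_force: [0.5, 0.4, -1.0]
opening: 0.504
finger_force: 0.0
```

Request:
servo_tool([
  [-0.03,0.03,0,0,0,0],
  [-0.03,0.03,0,0,0,0],
  [-0.03,0.035,0.012,0,0,0],
  [-0.001,0.033,0.012,0,0,0.004],
  [0,0,0,0,0,0],
  [0,0,0,0,0,0],
])

```text
clock: 16.9
eef_pos: [582.0, -274.4, 308.5]
ee_rot: [[-0.02, 1.0, 0.0], [1.0, 0.02, -0.001], [-0.001, 0.0, -1.0]]
ft_force: [0.8, 1.1, -0.1]
opening: 0.5
finger_force: 0.0
```

Request:
servo_tool([
  [-0.0015,0,0.011,0,0,0],
  [0,0,0.012,0,0,0],
  [0,0,0.012,0,0,0],
  [0,0,0.012,0,0,0],
  [0,0,0.01,0,0,0],
  [0,0,0.0065,0,0,0],
  [0,0,0,0,0,0],
  [0,0,0,0,0,0],
])

```text
clock: 17.9
eef_pos: [582.5, -276.1, 244.4]
ee_rot: [[-0.019, 1.0, 0.001], [1.0, 0.019, -0.0], [-0.0, 0.001, -1.0]]
ft_force: [0.1, 0.6, -0.1]
opening: 0.502
finger_force: 0.0
```

Request:
servo_tool([
  [0,0,0,0,0,0],
  [0,0,0,0,0,0],
  [0,0,0,0,0,0],
  [0,0,0,0,0,0],
  [0,0,0,0,0,0],
], grip=1, force=80)

```text
clock: 18.52
eef_pos: [582.5, -276.1, 244.6]
ee_rot: [[-0.019, 1.0, 0.001], [1.0, 0.019, -0.001], [-0.001, 0.001, -1.0]]
ft_force: [0.2, 0.1, 3.7]
opening: 0.097
finger_force: 78.3
```

Request:
servo_tool([
  [0,0,-0.008,0,0,0],
  [0,0,-0.01,0,0,0],
  [0,0,-0.01,0,0,0],
  [0,0,-0.009,0,0,0],
  [0,0,0,0,0,0],
  [0,0,0,0,0,0],
])

```text
clock: 19.27
eef_pos: [582.1, -275.9, 280.7]
ee_rot: [[-0.019, 1.0, -0.0], [1.0, 0.019, 0.0], [0.0, -0.0, -1.0]]
ft_force: [-0.5, 0.8, -3.5]
opening: 0.096
finger_force: 78.2
```

Request:
servo_tool([
  [0,-0.012,0,0,0,0],
  [0,-0.02,0,0,0,0],
  [0,-0.02,0,0,0,0],
  [0,-0.025,0,0,0,0],
  [0,-0.025,0,0,0,0],
  [0,-0.02,-0.03,0,0,0],
  [0,0,-0.03,0,0,0],
  [0.03,0,0,0,0,0],
])

```text
clock: 20.27
eef_pos: [459.6, -250.1, 343.9]
ee_rot: [[-0.016, 1.0, 0.004], [1.0, 0.016, -0.004], [-0.004, 0.004, -1.0]]
ft_force: [1.0, 0.3, -3.0]
opening: 0.096
finger_force: 78.2
```

Request:
servo_tool([
  [0.05,0.001,0,0,0,-0.18],
  [0.049,0.01,0,0,0,-0.18],
  [0.046,0.019,0,0,0,-0.18],
  [0.042,0.027,0,0,0,-0.18],
  [0.037,0.034,0,0,0,-0.18],
  [0.03,0.04,0,0,0,-0.18],
  [0.023,0.045,0,0,0,-0.18],
  [0.015,0.048,0,0,0,-0.18],
])

```text
clock: 21.28
eef_pos: [460.1, 153.6, 340.7]
ee_rot: [[-0.994, 0.106, 0.0], [0.106, 0.994, -0.0], [-0.0, -0.0, -1.0]]
ft_force: [0.8, 0.4, -2.5]
opening: 0.101
finger_force: 78.3
```

Request:
servo_tool([
  [0,0,0,0,0,-0.094],
  [-0.024,0.027,0,0,0,0],
  [-0.024,0.027,0,0,0,0],
  [0,0,0,0,0,0],
  [0,0,0.01,0,0,0],
  [0,0,0,0,0,0],
])

```text
clock: 22.02
eef_pos: [508.8, 204.7, 329.4]
ee_rot: [[-1.0, 0.018, -0.003], [0.018, 1.0, -0.001], [0.002, -0.001, -1.0]]
ft_force: [0.1, 0.4, -3.1]
opening: 0.099
finger_force: 78.5
```

```bash
python3 - <<'E'
from h import *
st()
p,d,c=snap("scene"); Q=cloud(d,c)
hsv=cv2.cvtColor(p,cv2.COLOR_RGB2HSV); H,S,V=[hsv[...,i].astype(int) for i in range(3)]; br=(H>15)&(H<32)&(S>90)
for y in (252,288): line(box(Q,475,545,y-11,y+11,128,142)&br,Q,"rowbar")
T=arm.get_state()["eef_pos"]; line(box(Q,440,580,170,250,T[2]-6,T[2]+12)&br,Q,"held bar")
E
```

```text
t 22.02 tcp [508.8 204.7 329.4] ang 88.96 down [-0.003 -0.001 -1.   ] F [ 0.1  0.4 -3.1] op 0.099 ff 78.53633165359497 tip 19.0
rowbar 47 ang 0.79 mid [510.4 248.6] len 66.9 z 136.4
rowbar 50 ang 0.68 mid [510.8 284.2] len 68.0 z 137.4
held bar 60 ang 1.84 mid [511.6 203.9] len 85.8 z 333.1
```

Request:
servo_tool([
  [0,0,0.01,0,0,-0.005],
  [0,0,0.02,0,0,0],
  [0,0,0.02,0,0,0],
  [0,0,0.02,0,0,0],
  [0,0,0.02,0,0,0],
  [0,0,0.02,0,0,0],
  [0,0,0.015,0,0,0],
  [0,0,0.008,0,0,0],
])

```text
clock: 23.08
eef_pos: [509.5, 205.5, 196.5]
ee_rot: [[-1.0, 0.013, -0.002], [0.013, 1.0, -0.0], [0.002, -0.0, -1.0]]
ft_force: [0.4, 0.6, -2.6]
opening: 0.095
finger_force: 78.6
```

Request:
servo_tool([
  [0,0,0.01,0,0,0],
  [0,0,0.01,0,0,0],
  [0,0,0.01,0,0,0],
  [0,0,0.01,0,0,0],
  [0,0,0.01,0,0,0],
  [0,0,0.007,0,0,0],
  [0,0,0.004,0,0,0],
  [0,0,0,0,0,0],
])

```text
clock: 24.08
eef_pos: [509.9, 205.6, 136.7]
ee_rot: [[-1.0, 0.013, -0.0], [0.013, 1.0, -0.0], [0.0, -0.0, -1.0]]
ft_force: [-0.6, -0.6, -2.8]
opening: 0.09
finger_force: 78.6
```

Request:
servo_tool([
  [0,0.003,0.001,0,0,0],
  [0,0.003,0.001,0,0,0],
  [0,0,0.001,0,0,0],
  [0,0,0.001,0,0,0],
  [0,0,0,0,0,0],
])

```text
clock: 24.7
eef_pos: [510.0, 211.6, 132.8]
ee_rot: [[-1.0, 0.013, -0.0], [0.013, 1.0, -0.0], [0.0, -0.0, -1.0]]
ft_force: [-0.9, -0.9, -2.8]
opening: 0.097
finger_force: 78.6
```

Request:
servo_tool([
  [0,0,0,0,0,0],
  [0,0,0,0,0,0],
  [0,0,0,0,0,0],
], grip=0.74)

```text
clock: 25.08
eef_pos: [510.3, 211.7, 133.3]
ee_rot: [[-1.0, 0.013, 0.001], [0.013, 1.0, 0.0], [-0.001, 0.0, -1.0]]
ft_force: [-0.4, -0.0, 0.1]
opening: 0.253
finger_force: 0.0
```

Request:
servo_tool([
  [0,0,-0.01,0,0,0],
  [0,0,-0.02,0,0,0],
  [0,0,-0.03,0,0,0],
  [0,0,-0.04,0,0,0],
  [0,0,-0.05,0,0,0],
  [0,0,-0.05,0,0,0],
  [0.03,0,0,0,0,0.18],
  [0.03,-0.005,0,0,0,0.18],
])

```text
clock: 26.08
eef_pos: [449.4, 212.8, 334.7]
ee_rot: [[-0.929, 0.37, 0.002], [0.37, 0.929, 0.001], [-0.002, 0.002, -1.0]]
ft_force: [-0.5, 0.2, 0.0]
opening: 0.259
finger_force: 0.0
```

```bash
python3 - <<'E'
from h import *
st()
p,d,c=snap("scene"); Q=cloud(d,c)
hsv=cv2.cvtColor(p,cv2.COLOR_RGB2HSV); H,S,V=[hsv[...,i].astype(int) for i in range(3)]; br=(H>15)&(H<32)&(S>90)
for y in (211,250,286,322,358): line(box(Q,475,545,y-14,y+14,128,142)&br,Q,"rowbar")
line(box(Q,300,520,-310,20,45,70),Q,"grip")
line(box(Q,560,600,-432,-328,241,256)&br,Q,"bar")
E
```

```text
t 26.07 tcp [449.4 212.8 334.7] ang 68.29 down [ 0.002  0.001 -1.   ] F [-0.5  0.2  0. ] op 0.259 ff 0.0 tip 19.0
rowbar 46 ang -0.11 mid [510.2 212.7] len 69.6 z 136.6
rowbar 47 ang -0.55 mid [509.9 248.8] len 66.8 z 136.9
rowbar 50 ang 0.5 mid [509.7 284.2] len 67.0 z 137.6
rowbar 46 ang -0.97 mid [510.2 320.3] len 64.8 z 136.7
rowbar 46 ang 1.04 mid [510.8 356.4] len 68.5 z 137.6
grip 77 ang 3.0 mid [ 387.9 -219.1] len 91.5 z 58.6
bar 68 ang -88.71 mid [ 581.8 -378.5] len 85.8 z 247.7
```

Request:
servo_tool([
  [-0.022,-0.0557,0,0,0,0.168],
  [-0.0312,-0.0513,0,0,0,0.168],
  [-0.0393,-0.0453,0,0,0,0.168],
  [-0.0463,-0.038,0,0,0,0.168],
  [-0.052,-0.03,0,0,0,0.168],
  [-0.0563,-0.0207,0,0,0,0.168],
  [-0.059,-0.011,0,0,0,0.168],
  [-0.06,-0.001,0,0,0,0],
], grip=0.5)

```text
clock: 27.12
eef_pos: [452.0, -269.2, 334.0]
ee_rot: [[-0.021, 1.0, 0.001], [1.0, 0.021, -0.001], [-0.001, 0.001, -1.0]]
ft_force: [0.0, -1.4, 0.8]
opening: 0.499
finger_force: 0.0
```

Request:
servo_tool([
  [-0.045,0.01,0,0,0,0],
  [-0.04,0.03,0,0,0,0],
  [0,0.04,0,0,0,0],
  [0,0,0,0,0,0],
])

```text
clock: 27.62
eef_pos: [535.5, -350.3, 332.2]
ee_rot: [[-0.024, 1.0, -0.0], [1.0, 0.024, 0.001], [0.001, -0.0, -1.0]]
ft_force: [0.1, 0.2, 0.2]
opening: 0.501
finger_force: 0.0
```

Request:
servo_tool([
  [-0.016,0.022,0.011,0,0,0],
  [-0.015,0.022,0.011,0,0,0],
  [0,0,0,0,0,0],
  [0,0,0,0,0,0],
])

```text
clock: 28.12
eef_pos: [578.2, -379.9, 311.6]
ee_rot: [[-0.023, 1.0, -0.0], [1.0, 0.023, -0.0], [-0.0, -0.0, -1.0]]
ft_force: [0.2, 0.2, -0.5]
opening: 0.5
finger_force: 0.0
```

Request:
servo_tool([
  [0,0,0.011,0,0,0],
  [0,0,0.012,0,0,0],
  [0,0,0.012,0,0,0],
  [0,0,0.012,0,0,0],
  [0,0,0.01,0,0,0],
  [0,0,0.0065,0,0,0],
  [0,0,0,0,0,0],
  [0,0,0,0,0,0],
])

```text
clock: 29.12
eef_pos: [579.0, -380.4, 248.0]
ee_rot: [[-0.022, 1.0, 0.001], [1.0, 0.022, -0.001], [-0.001, 0.001, -1.0]]
ft_force: [0.1, 0.9, -0.4]
opening: 0.499
finger_force: 0.0
```

Request:
servo_tool([
  [0,0.0015,0.0035,0,0,0],
  [0,0,0,0,0,0],
  [0,0,0,0,0,0],
])

```text
clock: 29.5
eef_pos: [580.3, -380.2, 244.0]
ee_rot: [[-0.022, 1.0, 0.0], [1.0, 0.022, -0.0], [-0.0, 0.0, -1.0]]
ft_force: [0.3, 0.1, 0.3]
opening: 0.503
finger_force: 0.0
```

Request:
servo_tool([
  [0,0,0,0,0,0],
  [0,0,0,0,0,0],
  [0,0,0,0,0,0],
  [0,0,0,0,0,0],
  [0,0,0,0,0,0],
], grip=1, force=80)

```text
clock: 30.12
eef_pos: [580.4, -380.3, 244.2]
ee_rot: [[-0.022, 1.0, 0.0], [1.0, 0.022, -0.0], [-0.0, 0.0, -1.0]]
ft_force: [0.8, 0.5, 1.1]
opening: 0.093
finger_force: 78.1
```

Request:
servo_tool([
  [0,0,-0.008,0,0,0],
  [0,0,-0.01,0,0,0],
  [0,0,-0.01,0,0,0],
  [0,0,-0.009,0,0,0],
  [0,0,0,0,0,0],
  [0,0,0,0,0,0],
])

```text
clock: 30.88
eef_pos: [580.2, -380.1, 280.7]
ee_rot: [[-0.022, 1.0, -0.0], [1.0, 0.022, 0.0], [0.0, -0.0, -1.0]]
ft_force: [0.5, 0.3, -2.8]
opening: 0.097
finger_force: 78.1
```

Request:
servo_tool([
  [0,-0.012,0,0,0,0],
  [0,-0.02,0,0,0,0],
  [0,-0.02,0,0,0,0],
  [0,-0.025,0,0,0,0],
  [0,-0.025,0,0,0,0],
  [0,-0.02,-0.03,0,0,0],
  [0.04,0,-0.03,0,0,0],
  [0.055,0,0,0,0,0],
])

```text
clock: 31.88
eef_pos: [455.9, -288.7, 343.8]
ee_rot: [[-0.019, 1.0, 0.004], [1.0, 0.019, -0.004], [-0.004, 0.004, -1.0]]
ft_force: [1.2, 0.9, -2.2]
opening: 0.095
finger_force: 78.2
```

Request:
servo_tool([
  [0.053,0.001,0,0,0,-0.18],
  [0.052,0.01,0,0,0,-0.18],
  [0.049,0.02,0,0,0,-0.18],
  [0.045,0.028,0,0,0,-0.18],
  [0.039,0.036,0,0,0,-0.18],
  [0.032,0.042,0,0,0,-0.18],
  [0.024,0.047,0,0,0,-0.18],
  [0.016,0.05,0,0,0,-0.18],
])

```text
clock: 32.88
eef_pos: [453.2, 136.3, 340.7]
ee_rot: [[-0.995, 0.103, 0.0], [0.103, 0.995, -0.0], [-0.0, -0.0, -1.0]]
ft_force: [0.4, -0.0, -2.8]
opening: 0.093
finger_force: 78.2
```

Request:
servo_tool([
  [0,0,0,0,0,-0.09],
  [-0.027,0.013,0,0,0,0],
  [-0.027,0.013,0,0,0,0],
  [0,0,0,0,0,0],
  [0,0,0.01,0,0,0],
  [0,0,0,0,0,0],
])

```text
clock: 33.62
eef_pos: [507.2, 159.5, 329.4]
ee_rot: [[-1.0, 0.019, -0.003], [0.019, 1.0, -0.001], [0.003, -0.001, -1.0]]
ft_force: [-0.3, -0.1, -2.7]
opening: 0.095
finger_force: 78.7
```

```bash
python3 - <<'E'
from h import *
st()
p,d,c=snap("scene"); Q=cloud(d,c)
hsv=cv2.cvtColor(p,cv2.COLOR_RGB2HSV); H,S,V=[hsv[...,i].astype(int) for i in range(3)]; br=(H>15)&(H<32)&(S>90)
line(box(Q,475,545,197,228,128,142)&br,Q,"rowbar")
T=arm.get_state()["eef_pos"]; line(box(Q,440,580,120,200,T[2]-6,T[2]+12)&br,Q,"held bar")
E
```

```text
t 33.62 tcp [507.2 159.5 329.4] ang 88.92 down [-0.003 -0.001 -1.   ] F [-0.3 -0.1 -2.7] op 0.095 ff 78.67649674415588 tip 19.0
rowbar 47 ang -0.5 mid [509.5 212.5] len 67.3 z 136.7
held bar 54 ang 2.74 mid [516.9 159.1] len 71.4 z 333.6
```

Request:
servo_tool([
  [-0.001,0,0.01,0,0,-0.006],
  [0,0,0.02,0,0,0],
  [0,0,0.02,0,0,0],
  [0,0,0.02,0,0,0],
  [0,0,0.02,0,0,0],
  [0,0,0.02,0,0,0],
  [0,0,0.015,0,0,0],
  [0,0,0.008,0,0,0],
])

```text
clock: 34.67
eef_pos: [508.8, 159.9, 196.1]
ee_rot: [[-1.0, 0.013, -0.002], [0.013, 1.0, -0.0], [0.002, -0.0, -1.0]]
ft_force: [-0.3, 0.6, -2.8]
opening: 0.1
finger_force: 78.7
```

Request:
servo_tool([
  [0,0,0.01,0,0,0],
  [0,0,0.01,0,0,0],
  [0,0,0.01,0,0,0],
  [0,0,0.01,0,0,0],
  [0,0,0.01,0,0,0],
  [0,0,0.007,0,0,0],
  [0,0,0.004,0,0,0],
  [0,0,0,0,0,0],
])

```text
clock: 35.67
eef_pos: [509.4, 160.0, 136.7]
ee_rot: [[-1.0, 0.013, -0.0], [0.013, 1.0, -0.0], [0.0, -0.0, -1.0]]
ft_force: [0.0, -0.4, -2.5]
opening: 0.094
finger_force: 78.7
```

Request:
servo_tool([
  [0,0,0.0015,0,0,0],
  [0,0,0.001,0,0,0],
  [0,0,0.001,0,0,0],
  [0,0,0,0,0,0],
])

```text
clock: 36.17
eef_pos: [509.5, 160.1, 133.4]
ee_rot: [[-1.0, 0.013, -0.0], [0.013, 1.0, -0.0], [0.0, -0.0, -1.0]]
ft_force: [0.3, 0.1, -3.2]
opening: 0.099
finger_force: 78.7
```

Request:
servo_tool([
  [0,0,0.001,0,0,0],
  [0,0,0.001,0,0,0],
  [0,0,0,0,0,0],
])

```text
clock: 36.55
eef_pos: [509.9, 160.1, 132.3]
ee_rot: [[-1.0, 0.012, 0.001], [0.012, 1.0, 0.0], [-0.001, 0.0, -1.0]]
ft_force: [-3.5, -1.1, 5.3]
opening: 0.097
finger_force: 79.7
```

Request:
servo_tool([
  [0,0,0,0,0,0],
  [0,0,0,0,0,0],
  [0,0,0,0,0,0],
], grip=0.74)

```text
clock: 36.92
eef_pos: [509.6, 160.0, 131.3]
ee_rot: [[-1.0, 0.013, 0.0], [0.013, 1.0, 0.0], [-0.0, 0.0, -1.0]]
ft_force: [0.2, 0.4, 0.1]
opening: 0.262
finger_force: 0.0
```

Request:
servo_tool([
  [0,0,-0.01,0,0,0],
  [0,0,-0.02,0,0,0],
  [0,0,-0.03,0,0,0],
  [0,0,-0.04,0,0,0],
  [0,0,-0.05,0,0,0],
  [0,-0.06,-0.03,0,0,0],
  [0,-0.06,0,0,0,0],
  [0,-0.06,0,0,0,0],
])

```text
clock: 37.92
eef_pos: [507.5, -17.3, 311.1]
ee_rot: [[-1.0, 0.011, 0.003], [0.011, 1.0, -0.001], [-0.003, -0.001, -1.0]]
ft_force: [0.9, 0.3, -0.2]
opening: 0.261
finger_force: 0.0
```

```bash
python3 - <<'E'
from h import *
st()
for n in("scene","top"):
    p,d,c=snap(n); Q=cloud(d,c)
    hsv=cv2.cvtColor(p,cv2.COLOR_RGB2HSV); H,S,V=[hsv[...,i].astype(int) for i in range(3)]; br=(H>15)&(H<32)&(S>90)
    for y in (160,212,250,286,322,358): line(box(Q,475,545,y-14,y+14,128,142)&br,Q,"rowbar")
    line(box(Q,250,520,-400,60,45,70),Q,"grip")
    line(box(Q,435,462,110,415,145,157),Q,"rim near"); line(box(Q,558,582,110,415,145,157),Q,"rim far")
    line(box(Q,470,550,90,115,145,157),Q,"rim R");line(box(Q,470,550,405,430,145,157),Q,"rim L")
    if n=="scene": A=cv2.resize(p[110:270,180:460],None,fx=2.8,fy=2.8,interpolation=cv2.INTER_CUBIC); save("s5.png",A)
E
```

```text
t 37.92 tcp [507.5 -17.3 311.1] ang 89.35 down [ 0.003 -0.001 -1.   ] F [ 0.9  0.3 -0.2] op 0.261 ff 0.0 tip 19.0
rowbar 48 ang -0.08 mid [509.5 160.9] len 63.3 z 137.0
rowbar 44 ang -1.38 mid [510.  212.4] len 68.5 z 137.1
rowbar 46 ang 0.74 mid [509.5 248.7] len 68.4 z 136.9
rowbar 52 ang 0.88 mid [510.8 284.1] len 68.3 z 137.0
rowbar 46 ang -1.2 mid [509.9 320.4] len 68.9 z 136.8
rowbar 45 ang 2.07 mid [510.8 356.1] len 66.9 z 136.9
grip 143 ang 51.39 mid [ 333.1 -295.9] len 254.9 z 59.2
rim near 271 ang 89.3 mid [455.4 263.2] len 303.4 z 150.3
rim far 318 ang 89.09 mid [566.6 262.8] len 304.0 z 150.8
rim R 52 ang -0.53 mid [510.7 108.1] len 77.6 z 151.8
rim L 53 ang -0.74 mid [510.6 416.9] len 75.0 z 151.6
rowbar 60 ang -0.25 mid [510.7 157.6] len 67.9 z 137.6
rowbar 61 ang -0.96 mid [509.6 209. ] len 68.3 z 136.7
rowbar 64 ang -0.27 mid [509.8 245.4] len 67.1 z 136.6
rowbar 63 ang 0.23 mid [510.5 281.4] len 67.6 z 136.0
rowbar 64 ang 0.55 mid [511.2 317.5] len 67.1 z 137.2
rowbar 68 ang 1.5 mid [509.4 353.6] len 68.6 z 136.3
grip 205 ang 51.54 mid [ 327.3 -296.2] len 254.5 z 61.0
rim near 291 ang 89.5 mid [452.7 263. ] len 302.5 z 151.6
rim far 288 ang 89.03 mid [563.3 262.5] len 304.0 z 151.2
rim R 77 ang -0.5 mid [510.5 105.5] len 78.7 z 150.9
rim L 92 ang -0.99 mid [510.3 414.4] len 76.6 z 150.6
```

View pics/s5.png

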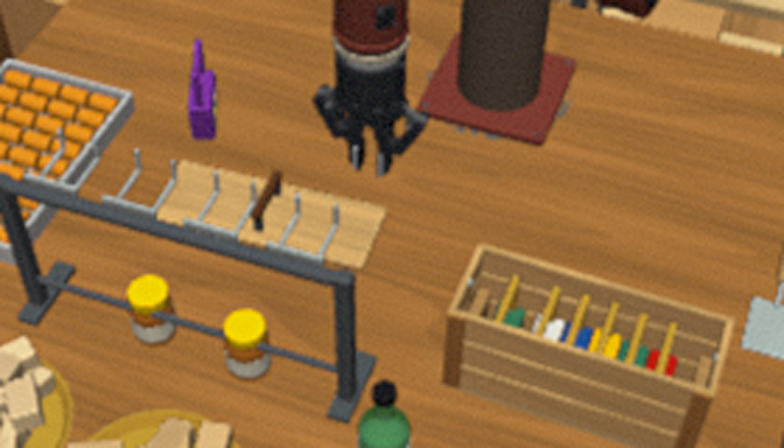

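All six tins stand upright in the row (crop 515–665, 320–360), the hooks are empty, and the lid is still at (270,205). Next I measure the lid.

```bash
python3 - <<'E'
from h import *
for n in("scene","top"):
    p,d,c=snap(n); Q=cloud(d,c); print(n)
    line(box(Q,320,460,-255,-185,48,70),Q,"grip")
    m=box(Q,310,470,-400,-40,11,26); X=Q[m]
    for k,nm in((1,"by y"),):
        r=[]
        for y in range(-360,-80,20):
            x=X[abs(X[:,1]-y)<10][:,0]
            if len(x)>15: r.append((y,*np.percentile(x,[1,99]).round(1),len(x)))
        print(r)
    for x0 in (350,370,400,420):
        y=X[abs(X[:,0]-x0)<8][:,1]; print(x0,np.percentile(y,[.5,99.5]).round(1))
E
```

```text
scene
grip 79 ang 2.74 mid [ 387.7 -218.7] len 93.8 z 58.4
[(-360, np.float64(339.8), np.float64(448.5), 100), (-340, np.float64(338.2), np.float64(455.5), 102), (-320, np.float64(337.2), np.float64(448.8), 84), (-300, np.float64(333.0), np.float64(435.0), 70), (-280, np.float64(332.9), np.float64(436.4), 94), (-260, np.float64(330.7), np.float64(436.4), 80), (-240, np.float64(335.6), np.float64(445.1), 33), (-220, np.float64(327.3), np.float64(445.7), 82), (-200, np.float64(327.0), np.float64(443.8), 102), (-180, np.float64(325.3), np.float64(433.4), 71), (-160, np.float64(323.2), np.float64(433.1), 103), (-140, np.float64(321.2), np.float64(435.7), 105), (-120, np.float64(322.2), np.float64(437.6), 85), (-100, np.float64(319.7), np.float64(438.2), 103)]
350 [-382.3  -64.9]
370 [-374.4  -63.5]
400 [-370.1  -60.8]
420 [-369.5  -59.6]
top
grip 137 ang 3.86 mid [ 385.3 -221.7] len 88.9 z 60.3
[(-360, np.float64(336.1), np.float64(450.8), 210), (-340, np.float64(336.4), np.float64(450.6), 205), (-320, np.float64(333.7), np.float64(448.0), 210), (-300, np.float64(334.1), np.float64(448.2), 219), (-280, np.float64(331.6), np.float64(445.6), 213), (-260, np.float64(329.3), np.float64(445.5), 213), (-240, np.float64(329.1), np.float64(443.1), 165), (-220, np.float64(326.5), np.float64(443.5), 134), (-200, np.float64(326.9), np.float64(440.4), 215), (-180, np.float64(324.2), np.float64(441.4), 220), (-160, np.float64(324.6), np.float64(438.1), 213), (-140, np.float64(321.9), np.float64(438.5), 214), (-120, np.float64(322.2), np.float64(436.0), 213), (-100, np.float64(319.5), np.float64(419.6), 107)]
350 [-381.4  -97.6]
370 [-381.5 -101.7]
400 [-379.   -63.5]
420 [-378.8  -60.9]
```

Request:
servo_tool([
  [0.02,-0.03,0,0,0,-0.04],
  [0.02,-0.04,0,0,0,-0.04],
  [0.02,-0.04,0,0,0,0],
  [0.02,-0.04,0,0,0,0],
  [0.01,-0.03,0.03,0,0,0],
  [0.01,-0.015,0.03,0,0,0],
  [0,0,0.03,0,0,0],
  [0,0,0,0,0,0],
], grip=0.4)

```text
clock: 39.12
eef_pos: [415.8, -212.7, 217.2]
ee_rot: [[-0.998, -0.069, -0.004], [-0.069, 0.998, 0.003], [0.004, 0.004, -1.0]]
ft_force: [-0.0, 0.5, 1.1]
opening: 0.602
finger_force: 0.0
```

Request:
servo_tool([
  [0.015,-0.0024,0.01,0,0,0.008],
  [0.0147,-0.0023,0.02,0,0,0],
  [0,0,0.03,0,0,0],
  [0,0,0.03,0,0,0],
  [0,0,0.02,0,0,0],
  [0,0,0.01,0,0,0],
  [0,0,0,0,0,0],
  [0,0,0,0,0,0],
])

```text
clock: 40.12
eef_pos: [388.3, -221.9, 100.7]
ee_rot: [[-0.998, -0.06, 0.002], [-0.06, 0.998, -0.001], [-0.002, -0.001, -1.0]]
ft_force: [0.4, -0.7, -0.3]
opening: 0.603
finger_force: 0.0
```

```bash
python3 - <<'E'
from h import *
st()
p,d,c=snap("scene"); Q=cloud(d,c); line(box(Q,320,460,-270,-165,48,70),Q,"grip")
A=cv2.resize(p[90:240,200:360],None,fx=3.7,fy=3.7,interpolation=cv2.INTER_CUBIC); save("s6.png",A)
E
```

```text
t 40.12 tcp [ 388.3 -221.9  100.7] ang 93.44 down [ 0.002 -0.001 -1.   ] F [ 0.4 -0.7 -0.3] op 0.603 ff 0.0 tip 19.0
grip 75 ang 3.92 mid [ 385.9 -219.3] len 94.8 z 58.4
```

View pics/s6.png

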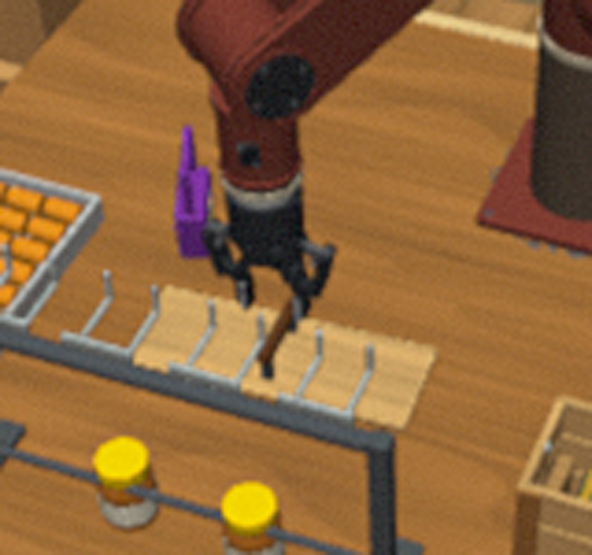

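The fingers (crop 245–300, 290) straddle the dark grip bar. I correct by about 2 mm and descend.

Request:
servo_tool([
  [0.002,0.0025,0.008,0,0,0],
  [0,0,0.01,0,0,0],
  [0,0,0.01,0,0,0],
  [0,0,0.01,0,0,0],
  [0,0,0.008,0,0,0],
  [0,0,0.002,0,0,0],
  [0,0,0,0,0,0],
  [0,0,0,0,0,0],
])

```text
clock: 41.18
eef_pos: [385.4, -219.3, 51.7]
ee_rot: [[-0.998, -0.059, 0.001], [-0.059, 0.998, -0.0], [-0.0, -0.0, -1.0]]
ft_force: [0.1, -0.7, 0.3]
opening: 0.601
finger_force: 0.0
```

Request:
servo_tool([
  [0,0,0,0,0,0],
  [0,0,0,0,0,0],
  [0,0,0,0,0,0],
  [0,0,0,0,0,0],
  [0,0,0,0,0,0],
], grip=1, force=110)

```text
clock: 41.8
eef_pos: [385.4, -219.4, 52.0]
ee_rot: [[-0.998, -0.06, 0.0], [-0.06, 0.998, -0.001], [-0.0, -0.001, -1.0]]
ft_force: [-2.5, 0.2, 6.3]
opening: 0.143
finger_force: 107.8
```

Request:
servo_tool([
  [0,0,-0.01,0,0,0],
  [0,0,-0.02,0,0,0],
  [0,0,-0.03,0,0,0],
  [0,0,-0.04,0,0,0],
  [0,0,-0.04,0,0,0],
  [0,0,-0.04,0,0,0],
  [0,0,-0.02,0,0,0.0],
  [0,0,0,0,0,0],
])

```text
clock: 42.8
eef_pos: [385.7, -219.5, 252.9]
ee_rot: [[-0.998, -0.059, 0.003], [-0.059, 0.998, -0.002], [-0.002, -0.002, -1.0]]
ft_force: [-0.6, 0.6, -3.7]
opening: 0.143
finger_force: 107.6
```

Request:
servo_tool([
  [-0.003,0.02,0,0,0,0.012],
  [-0.008,0.04,0,0,0,0.012],
  [-0.012,0.05,0,0,0,0.012],
  [-0.012,0.05,0,0,0,0.012],
  [-0.012,0.05,0,0,0,0.012],
  [-0.012,0.05,0,0,0,0.012],
  [-0.012,0.05,0,0,0,0],
  [-0.012,0.05,0,0,0,0],
])

```text
clock: 43.8
eef_pos: [461.8, 143.5, 249.3]
ee_rot: [[-1.0, 0.012, -0.003], [0.012, 1.0, -0.001], [0.003, -0.001, -1.0]]
ft_force: [0.9, -0.7, -3.6]
opening: 0.137
finger_force: 107.8
```

Request:
servo_tool([
  [-0.013,0.04,0,0,0,0],
  [-0.013,0.04,0,0,0,0],
  [-0.013,0.02,0,0,0,0],
  [0,0,0,0,0,0],
  [0,0,0,0,0,0],
])

```text
clock: 44.42
eef_pos: [502.0, 240.7, 249.6]
ee_rot: [[-1.0, 0.012, -0.003], [0.012, 1.0, -0.001], [0.003, -0.001, -1.0]]
ft_force: [0.5, 0.2, -3.9]
opening: 0.138
finger_force: 108.0
```

```bash
python3 - <<'E'
from h import *
st()
z=arm.get_state()["eef_pos"][2]-38
for n in("scene","top"):
    p,d,c=snap(n); Q=cloud(d,c); print(n,"z",z)
    m=box(Q,420,600,60,460,z-5,z+13); X=Q[m]
    n_=0
    r=[(y,*np.percentile(X[abs(X[:,1]-y)<10][:,0],[1,99]).round(1)) for y in range(120,410,40) if (abs(X[:,1]-y)<10).sum()>10]
    print([tuple(map(float,q)) for q in r])
    for x0 in (470,550): y=X[abs(X[:,0]-x0)<8][:,1]; print(x0,np.percentile(y,[.5,99.5]).round(1))
E
```

```text
t 44.42 tcp [502.  240.7 249.6] ang 89.29 down [-0.003 -0.001 -1.   ] F [ 0.5  0.2 -3.9] op 0.138 ff 107.97234892845154 tip 19.0
scene z 211.58526688485
[(120.0, 445.0, 563.2), (160.0, 446.0, 562.1), (200.0, 458.1, 562.9), (240.0, 504.3, 563.4), (280.0, 451.7, 562.6), (320.0, 444.1, 563.8), (360.0, 445.4, 565.4), (400.0, 446.9, 563.6)]
470 [ 83.2 398.4]
550 [ 82.8 397.3]
top z 211.58526688485
[(120.0, 441.5, 556.7), (160.0, 442.4, 557.5), (200.0, 449.8, 559.2), (240.0, 443.5, 460.0), (280.0, 444.5, 485.2), (320.0, 445.6, 503.0), (400.0, 444.5, 483.5)]
470 [ 81.5 395.3]
550 [ 80.3 222.8]
```

Request:
servo_tool([
  [-0.0037,0.0107,0,0,0,0],
  [-0.0037,0.0107,0.01,0,0,0],
  [0,0,0.015,0,0,0],
  [0,0,0.012,0,0,0],
  [0,0,0.006,0,0,0],
  [0,0,0,0,0,0],
  [0,0,0,0,0,0],
])

```text
clock: 45.4
eef_pos: [511.0, 262.7, 208.9]
ee_rot: [[-1.0, 0.013, 0.001], [0.013, 1.0, 0.0], [-0.001, 0.0, -1.0]]
ft_force: [-0.5, -0.5, -2.3]
opening: 0.139
finger_force: 108.0
```

```bash
python3 - <<'E'
from h import *
st()
z=arm.get_state()["eef_pos"][2]-38
for n in("scene","top"):
    p,d,c=snap(n); Q=cloud(d,c); print(n,"z",z)
    m=box(Q,420,600,60,460,z-2,z+13); X=Q[m]
    print([tuple(map(float,(y,*np.percentile(X[abs(X[:,1]-y)<10][:,0],[1,99]).round(1)))) for y in range(120,420,40) if (abs(X[:,1]-y)<10).sum()>10])
    for x0 in (470,550): y=X[abs(X[:,0]-x0)<8][:,1]; print(x0,np.percentile(y,[.5,99.5]).round(1))
    if n=="scene": save("s7.png",cv2.resize(p[150:280,320:480],None,fx=4,fy=4,interpolation=cv2.INTER_CUBIC))
E
```

```text
t 45.4 tcp [511.  262.7 208.9] ang 89.27 down [ 0.001  0.    -1.   ] F [-0.5 -0.5 -2.3] op 0.139 ff 108.01398396492004 tip 19.0
scene z 170.89740657697263
[(120.0, 452.1, 571.0), (160.0, 455.2, 570.7), (200.0, 453.4, 571.5), (240.0, 472.9, 572.3), (280.0, 475.9, 572.7), (320.0, 455.5, 574.0), (360.0, 456.2, 573.4), (400.0, 457.1, 574.3)]
470 [105.8 420.7]
550 [105.5 419.4]
top z 170.89740657697263
[(120.0, 451.1, 567.1), (160.0, 452.0, 568.8), (200.0, 452.9, 567.2), (240.0, 521.8, 567.8), (280.0, 451.6, 492.7), (320.0, 452.6, 500.3), (360.0, 453.6, 512.6)]
470 [104.  419.3]
550 [103.2 245. ]
```

View pics/s7.png

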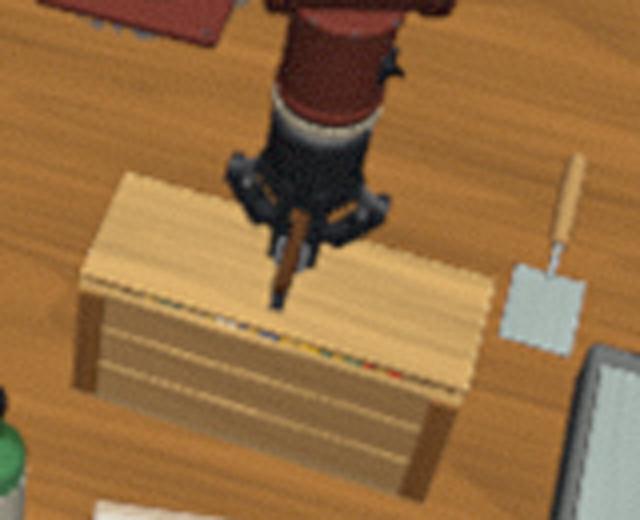

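The lid is level and aligned above the rim, with slightly too much +x and +y, so I correct that and lower.

Request:
servo_tool([
  [0.0018,-0.001,0,0,0,0],
  [0,0,0.002,0,0,0],
  [0,0,0.002,0,0,0],
  [0,0,0.002,0,0,0],
  [0,0,0.002,0,0,0],
  [0,0,0.002,0,0,0],
  [0,0,0,0,0,0],
])

```text
clock: 46.38
eef_pos: [508.8, 261.6, 198.0]
ee_rot: [[-1.0, 0.013, -0.001], [0.013, 1.0, -0.0], [0.001, -0.0, -1.0]]
ft_force: [-0.0, -0.5, -3.6]
opening: 0.14
finger_force: 108.1
```

Request:
servo_tool([
  [0,0,0.001,0,0,0],
  [0,0,0.001,0,0,0],
  [0,0,0.001,0,0,0],
  [0,0,0.001,0,0,0],
  [0,0,0,0,0,0],
])

```text
clock: 47.0
eef_pos: [509.4, 261.9, 195.4]
ee_rot: [[-1.0, 0.012, 0.002], [0.012, 1.0, 0.0], [-0.001, 0.001, -1.0]]
ft_force: [-1.8, 0.2, 4.8]
opening: 0.138
finger_force: 109.3
```

Request:
servo_tool([
  [0,0,0.001,0,0,0],
  [0,0,0.001,0,0,0],
  [0,0,0.001,0,0,0],
  [0,0,0,0,0,0],
])

```text
clock: 47.5
eef_pos: [509.9, 261.6, 192.6]
ee_rot: [[-1.0, 0.013, 0.003], [0.013, 1.0, 0.0], [-0.003, 0.0, -1.0]]
ft_force: [-1.0, -0.4, 5.1]
opening: 0.14
finger_force: 109.3
```

Request:
servo_tool([
  [0,0,0.001,0,0,0],
  [0,0,0.001,0,0,0],
  [0,0,0.001,0,0,0],
  [0,0,0,0,0,0],
  [0,0,0,0,0,0],
])

```text
clock: 48.12
eef_pos: [510.0, 261.6, 192.0]
ee_rot: [[-1.0, 0.012, 0.003], [0.012, 1.0, 0.0], [-0.003, 0.0, -1.0]]
ft_force: [-6.9, -5.0, 17.7]
opening: 0.137
finger_force: 111.2
```

Request:
servo_tool([
  [0,0,0.0006,0,0,0],
  [0,0,0,0,0,0],
  [0,0,-0.001,0,0,0],
  [0,0,0,0,0,0],
])

```text
clock: 48.62
eef_pos: [510.0, 261.6, 192.0]
ee_rot: [[-1.0, 0.013, 0.003], [0.013, 1.0, 0.0], [-0.003, 0.0, -1.0]]
ft_force: [-5.6, -3.9, 15.4]
opening: 0.142
finger_force: 110.9
```

Request:
servo_tool([
  [0,0,0,0,0,0],
  [0,0,0,0,0,0],
  [0,0,0,0,0,0],
  [0,0,0,0,0,0],
], grip=0.5)

```text
clock: 49.12
eef_pos: [508.7, 261.7, 188.3]
ee_rot: [[-1.0, 0.012, -0.001], [0.012, 1.0, -0.0], [0.001, -0.0, -1.0]]
ft_force: [0.1, 0.3, -0.3]
opening: 0.498
finger_force: 0.0
```

Request:
servo_tool([
  [0,0,-0.01,0,0,0],
  [0,0,-0.02,0,0,0],
  [0,0,-0.04,0,0,0],
  [0,0,-0.05,0,0,0],
  [0,0,-0.05,0,0,0],
  [0.05,0,0,0,0,0],
  [0.05,0,0,0,0,0],
  [0,0,0,0,0,0],
])

```text
clock: 50.12
eef_pos: [406.6, 263.3, 361.1]
ee_rot: [[-1.0, 0.01, 0.003], [0.01, 1.0, 0.002], [-0.003, 0.002, -1.0]]
ft_force: [0.5, -0.4, 0.7]
opening: 0.494
finger_force: 0.0
```

```bash
python3 - <<'E'
from h import *
st()
for n in("scene","top"):
    p,d,c=snap(n); Q=cloud(d,c); print(n)
    m=box(Q,440,580,95,430,146,172)
    for x0 in (465,510,555): print([(y,float(np.median(Q[m&(abs(Q[...,1]-y)<10)&(abs(Q[...,0]-x0)<12)][:,2]).round(1))) for y in (120,160,200,320,360,400)])
    line(box(Q,440,580,220,300,188,206),Q,"grip")
    if n=="scene": save("s8.png",cv2.resize(p[100:290,200:500],None,fx=2.6,fy=2.6,interpolation=cv2.INTER_CUBIC))
E
```

```text
t 50.12 tcp [406.6 263.3 361.1] ang 89.4 down [ 0.003  0.002 -1.   ] F [ 0.5 -0.4  0.7] op 0.494 ff 0.0 tip 19.0
scene
[(120, 159.4), (160, 159.3), (200, 160.4), (320, 158.5), (360, 159.9), (400, 160.5)]
[(120, 159.7), (160, 160.1), (200, 159.4), (320, 159.5), (360, 160.3), (400, 159.2)]
[(120, 159.2), (160, 159.3), (200, 158.8), (320, 159.8), (360, 159.3), (400, 159.9)]
grip 104 ang -1.64 mid [513.5 263.2] len 93.6 z 199.9
top
[(120, 159.6), (160, 159.2), (200, 159.7), (320, nan), (360, nan), (400, nan)]
[(120, 159.2), (160, 159.0), (200, 160.0), (320, 158.4), (360, nan), (400, nan)]
[(120, 158.9), (160, 158.9), (200, 159.3), (320, 159.5), (360, 160.9), (400, 159.6)]
grip 159 ang -0.49 mid [510.2 260.4] len 87.8 z 199.2
  return _methods._mean(a, axis=axis, dtype=dtype,
  ret = ret.dtype.type(ret / rcount)
```

View pics/s8.png

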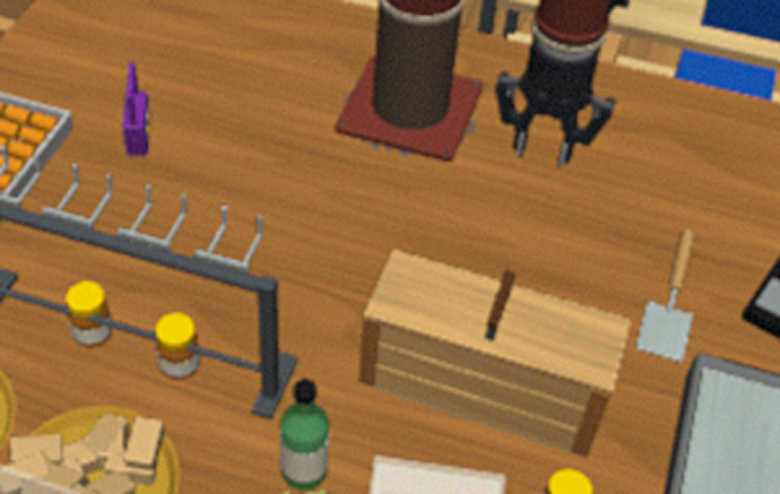

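The lid lies level: its top reads about 159 mm at both ends, with a camera bias of about +1 mm. It stopped firmly at its seated height under 18 N. I hand in.

```bash
python3 -c "
from plant import arm; print(arm.hand_in())"
```

```text
the job is handed in; nothing more can be done
None
```

The job is handed in: the blue, white and green tins stand upright in the crate row with the three already there, and the lid is pressed down flat on the rim; the hand-in gave back no verdict.

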